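Photograph a column test card: set the backing plate, hold the card to the camera

TASK

Get the used test card in front of the documentation camera for its picture: first take the tall white backing plate out of the card rack, push it fully down into the slot at the end of the camera stand, upright, and let go of it. Then pull out the used card - the one whose foil lid has been peeled off, so that its six wells lie open on top and no pull tab sticks out - and hold it in the air between plate and lens: upright, the side with the bar code label facing the lens squarely, its middle at lens height, centred on the lens and straight above the white focus line marked across the base, touching nothing but your fingers. Finish while holding it still there, without putting it down, and leave the two sealed cards and the other things on the bench where they are.

Things in the scene. Friction and masses are not known exactly. Their poses are not given: they have to be found in the camera images.
- camera_stand: fixed camera stand: base plate 225 long (x) x 78 wide (y) x 10 high; origin on the bench under its middle, x along the lens axis. At +x (x = 70 to 112, up to 107 mm high) a white camera head, lens to -x; at x = -85 a grey slotted block 24 x 78, top 40 mm above the bench. A white focus line crosses the base at x = -35. The camera end points roughly to the robot's right
- plate_slot (a point): centre of the floor of the slot in the grey block of the camera stand, 20 mm above the bench; slot 8 mm (stand's x) by 66 mm (stand's y), open at the top; from 36 to 40 mm above the bench flared lips widen it to 13 mm (stand's x) as a lead-in. Axes as the stand's
- lens (a point): centre of the lens front, 85 mm above the bench, on the stand's axis at x = +50 mm of the stand; the lens looks along the stand's -x
- focus (a point): the point in the air where the middle of the card has to be: on the lens axis, 85 mm above the bench, straight above the focus line, 85 mm before the lens and 50 mm from the middle of the plate slot. Axes as the stand's
- card_rack: fixed grey block 140 (x) x 78 (y) x 30 mm high, origin on the bench under its middle, with four slots along its y, 8 mm wide, 20 mm deep, floors 10 mm above the bench: card slots 54 mm long at x = -50, -17, +16 and a 66 mm slot for the plate at x = +50. Its x points roughly to the robot's left
- backing_plate: loose flat opal white plate with a grey grip strip along its top edge, 6 thick (x) x 64 wide (y) x 105 high (z), about 50 g; origin at the middle of its bottom edge. It stands upright in the long slot of the card rack and is the same either way round. Grip it across the 64 mm width near its top
- open_card: the used card: flat plastic card 6 thick (x) x 52 wide (y) x 66 high (z), about 20 g, six columns side by side, six open wells (dark holes) in its top edge, no foil; origin mid bottom edge; its front, with the bar code label, faces its own -x. Stands upright in one of the card slots (which one varies), 46 mm standing out. Grip it across the 52 mm width near its top
- card_centre (a point): middle of the used card, 33 mm above its bottom edge
- sealed_card_a: test card of the same size, still sealed: a foil strip covers its top and ends in a pull tab that slants up beyond its +y end. Stands in another card slot; to be left alone
- sealed_card_b: second sealed card with foil strip and pull tab, like the first; to be left alone
- reagent_bottle: bystander: dropper bottle 34 mm across, 89 mm high, origin under its middle
- small_bottle: bystander: dropper bottle 34 mm across, 70 mm high, origin under its middle
- marker: bystander: felt marker lying on the bench, 14 x 132 x 15 mm, long along its y, origin under its middle
- timer: bystander: small bench timer 38 x 66 x 63 mm, origin under its middle
- jar: bystander: lidded specimen jar 43 mm across, 48 mm high, origin under its middle
- analyser: fixed: the tall white machine behind the work, 305 (x) x 338 (y) x 400 mm high, its front face 152 mm before its origin (towards the robot); keep the wrist and gripper clear of it
- dish: bystander: petri dish 64 mm across, 15 mm high, origin under its middle
Mind the look-alikes: they are no part of the job. Leave any orange look-alike of the open_card alone.

How it is judged:
By the outcome, as a careful person would: the job done as asked, in the order asked, and still so for the second after the job is handed in, while the arm keeps its last pose, push and grip.
It also fails if it takes over 72 s, if anything falls off the work surface, if the arm or the gripper's body presses on something with over 40 N, if the wrist force passes 120 N, or if a joint passes its speed limit or range.

ROBOT

A 6-joint arm with a two-finger parallel gripper is mounted at the origin on a cart in front of the work surface, level with it; the furniture and walls round the work are solid. World frame = base frame: x ahead of the robot, y to its left, z up, the work surface at z = 0. Lengths are in m, angles in rad, forces in N, time in s.
With the tool pointing down it reaches from about 0.275 to 0.825 m from the base axis. Payload 4.9 kg.
Tool frame: the origin (TCP) lies midway between the tips of the shut fingers; the grasp point (between the pads) lies 19 mm behind it (grip_point_offset is the distance from the TCP to the grasp point, in m); z points along the fingers, x is the direction in which the jaws open and shut, and the axes are right-handed (so a half turn about z gives the same grasp; the last joint's range is limited). The gripper opens to 85 mm and grips with 20 to 120 N. Pads are 22 mm wide; open, the fingers measure 114 mm over their backs; the gripper's body (76 mm by 85 mm) begins 54 mm behind the grasp point. The pads swing forward as they close: fully open they stand 13 mm farther back than shut.
Start: joints at [-1.369, 0.326, -0.193, 1.052, 0, 1.437], TCP at [0.181, -0.519, 0.231] pointing down, gripper open.
Joint ranges: [-2.65, 2.65], [-0.97, 1.79], [-1.3, 1.35], [-1.93, 2.1], [-1.47, 1.37], [-3.14, 3.14]. Speed limits (rad/s): [2.57, 2.57, 3.14, 3.14, 3.14, 3.14].

INTERFACE

Orientations are given as a rotation vector (axis times angle).
In Python, from cell import * gives the robot as it stands. Calls block until the motion is done:
- movep(position, orientation): joint-space move of the TCP to a pose.
- move_l(position, velocity=0.15, rot=None, until_force=None): straight line of the TCP; rot=None keeps the orientation; velocity is the mean speed in m/s. With until_force (N) it stops when the force on the tool has changed by that much, and returns True; else False.
- set_joints(angles): joint-space move.
- let_go() and grab(newtons=None): open the fingers fully, or close them until they stop; newtons is the grip in N (None keeps the last).
- sleep(seconds).
- ik(position, orientation): joint angles nearest the present ones, or None.
- get_state(): the state.
- grab_frame(name): name is "scene" or "top"; returns a dict with "img" (420x560x3 uint8, red, green, blue), "fx", "fy", "cx", "cy" (pixels), "cam_to_world" (4x4, takes a point from camera to world coordinates). Camera axes: x right, y down, z forward; pixel columns grow to the right and rows downward; lengths in m; the calibration is good to about 2 mm. A picture is of the moment at which its call begins. There is no depth.
A pose or a line that the arm cannot do raises MotionError and nothing moves.
- sign_off(): hands the job in, once; it reports no verdict.
Trained networks look in the newest picture that a camera, given by its name, has taken for a name from the list of things; names that differ only in an ending like _2 or _b are one class to them, and where a whole thing is asked for, a point or a joint stands for the part that bears it (a point fixed in the world has none). Each returns a list of dicts, best first, with "score" (0 to 1); they miss things now and then, are a little off and sometimes report something else, mostly with a low value. They report only what shows in the picture. A call takes as long as a camera call. They do not tell look-alikes from the thing itself.
- spot_in(camera, name): "centre" ([column, row] in pixels, amid what is visible of it).
- silhouettes(camera, name): "mask" (420x560 bool, what is visible of it) and "centre" ([column, row] in pixels, amid what is visible of it).
- tip_of(camera, name): "centre" ([column, row] in pixels: a listed point, or the origin of a listed thing).
The state is a dict: "clock": time; "q": joint angles; "joint_velocities": joint speeds; "tau": joint torques, N m; "position": TCP position; "eef_rot": TCP orientation; "contact_force": force on the tool from outside, world axes, zero at the start; "wrist_torque": the same for the moment, N m; "finger_gap": opening from 0.0 (shut) to 1.0 (fully open).
Only numpy, scipy, OpenCV 4.12 (cv2) and the standard library are available. Lean on these libraries where they do the work, as an engineer would, in place of code of your own. Each camera call takes 0.05 s, during which the arm holds its last target. There are 200 camera calls.

## Working session

There is one attempt and no reset: what is moved stays moved. The work goes in short steps, each a Python script; the robot and the scene stay as the last script left them, time stands still between calls to the robot, and variables do not carry over. Pictures are saved under pics/ and viewed, about 8 in all and at most 12, crops included, and the job is handed in when it is done.

```bash
ls; mkdir -p pics; python3 - <<'E'
from cell import *
import cv2,numpy as np
for c in ["scene","top"]:
    f=grab_frame(c); cv2.imwrite(f"pics/{c}0.png",cv2.cvtColor(f["img"],cv2.COLOR_RGB2BGR))
    print(c,f["fx"],f["cx"],f["cy"],np.round(f["cam_to_world"],3).tolist())
    for n in ["plate_slot","lens","focus","camera_stand","card_rack","backing_plate","open_card","card_centre","sealed_card_a"]:
        print(n,[(np.round(d["centre"],1).tolist(),round(d["score"],2)) for d in tip_of(c,n)][:4])
print(get_state()); 
import cell; print(cell.grip_point_offset if hasattr(cell,'grip_point_offset') else '')
E
```

```text
pics
scene 418.6480459321815 279.87906815686216 216.97566328984618 [[-0.854, -0.278, 0.439, 0.032], [-0.52, 0.445, -0.729, 0.834], [0.007, -0.851, -0.525, 0.778], [0.0, 0.0, 0.0, 1.0]]
plate_slot [([312.7, 230.4], 0.58)]
lens [([336.0, 194.2], 0.56)]
focus [([326.7, 204.7], 0.91)]
camera_stand [([328.3, 224.1], 0.91)]
card_rack [([248.1, 305.3], 0.59), ([336.3, 194.5], 0.16)]
backing_plate [([239.2, 319.9], 0.88), ([246.4, 312.4], 0.44)]
open_card [([257.5, 296.8], 0.58), ([276.5, 282.8], 0.56), ([335.2, 193.7], 0.27)]
card_centre [([257.0, 284.7], 0.74), ([278.1, 275.3], 0.61), ([321.1, 206.4], 0.51)]
sealed_card_a [([253.2, 302.0], 0.79), ([246.1, 313.1], 0.64)]
top 479.0063014617793 276.72911184864864 202.24855470391438 [[0.006, -0.997, 0.075, 0.494], [-1.0, -0.007, -0.003, -0.14], [0.003, -0.075, -0.997, 1.545], [0.0, 0.0, 0.0, 1.0]]
plate_slot [([298.1, 226.4], 0.84)]
lens [([344.9, 233.9], 0.66), ([166.2, 231.7], 0.51)]
focus [([316.9, 230.1], 0.58)]
camera_stand [([321.9, 228.3], 0.68)]
card_rack [([174.8, 233.7], 0.73)]
backing_plate [([157.5, 234.2], 0.52), ([174.2, 233.5], 
[... 187 characters left out ...]
]
{'clock': 1.0, 'q': array([-1.36920385e+00,  3.26207347e-01, -1.92597498e-01,  1.05199888e+00,
       -3.26411920e-05,  1.43660991e+00]), 'joint_velocities': array([-9.38952339e-04,  1.27803995e-03,  9.66468408e-05,  4.10305843e-04,
        1.31731178e-03,  1.07906879e-03]), 'tau': array([ 9.04884182e-04, -4.43330097e+01,  2.62765127e+01,  9.62924059e-04,
        2.76382927e-06,  4.99161715e-06]), 'position': array([ 0.1812394 , -0.51929842,  0.23127778]), 'eef_rot': array([ 2.56139885e+00, -1.81898936e+00, -4.35054047e-05]), 'contact_force': array([0.36722293, 0.5360782 , 0.03536601]), 'wrist_torque': array([ 0.01077656, -0.03021462, -0.02648501]), 'finger_gap': 0.9992927270368012}
0.0187
```

```bash
python3 - <<'E'
import cv2
a=cv2.imread("pics/scene0.png")[120:370,180:420]; cv2.imwrite("pics/s1.png",cv2.resize(a,None,fx=2.4,fy=2.4,interpolation=cv2.INTER_CUBIC)) 
a=cv2.imread("pics/top0.png")[150:310,120:400]; cv2.imwrite("pics/t1.png",cv2.resize(a,None,fx=2.8,fy=2.8,interpolation=cv2.INTER_CUBIC))
E
```

```text
(no output)
```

View pics/s1.png

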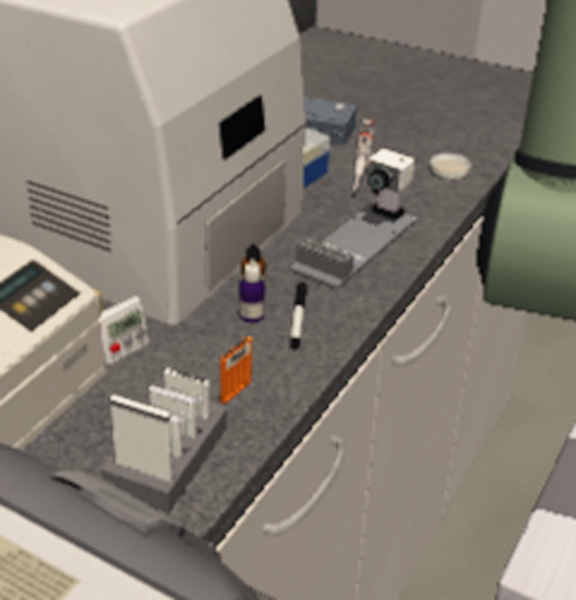

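View pics/t1.png

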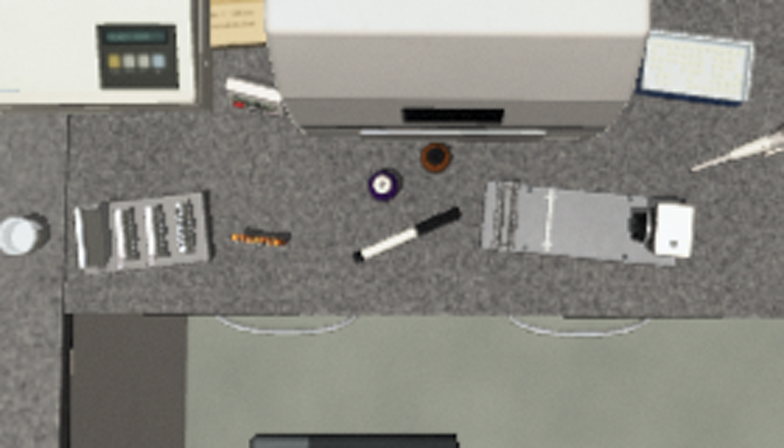

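View pics/scene0.png

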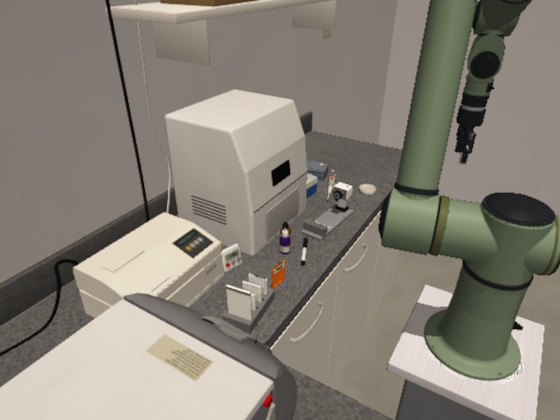

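The scene view shows the rack at about (250,300) with the plate nearest the camera. The orange look-alike is at (279,272) and the stand at (330,225). In the top view the rack is at about (172,233), with the stand at (325,229). Next I'll zoom in on the cards and fit poses from the masks.

```bash
cat > h.py <<'E'
from cell import *
import cv2,numpy as np
from scipy.spatial.transform import Rotation as R
from scipy.optimize import minimize
def proj(f,P):
    T=np.linalg.inv(f["cam_to_world"]); p=np.atleast_2d(P)@T[:3,:3].T+T[:3,3]
    return np.c_[f["fx"]*p[:,0]/p[:,2]+f["cx"],f["fy"]*p[:,1]/p[:,2]+f["cy"]]
def ray_z(f,uv,z):
    M=f["cam_to_world"]; d=M[:3,:3]@np.array([(uv[0]-f["cx"])/f["fx"],(uv[1]-f["cy"])/f["fy"],1])
    return M[:3,3]+d*(z-M[2,3])/d[2]
def box(x0,x1,y0,y1,z0,z1): return np.array([[x,y,z] for x in(x0,x1) for y in(y0,y1) for z in(z0,z1)])
def world(p,P): # p=x,y,yaw
    c,s=np.cos(p[2]),np.sin(p[2]); return np.c_[p[0]+c*P[:,0]-s*P[:,1],p[1]+s*P[:,0]+c*P[:,1],P[:,2]]
def render(f,p,boxes,k=4):
    m=np.zeros((420*k,560*k),np.uint8)
    for b in boxes:
        uv=proj(f,world(p,b)); h=cv2.convexHull(((uv+.5)*k*16).astype(np.int32)); cv2.fillConvexPoly(m,h,1,shift=4)
    return cv2.resize(m.astype(np.float32),(560,420),interpolation=cv2.INTER_AREA)
def avg(c,n=6):
    fs=[grab_frame(c) for _ in range(n)]; f=fs[-1]; f["img"]=np.mean([g["img"] for g in fs],0); return f
def save(name,img,k=1):
    cv2.imwrite("pics/"+name,cv2.cvtColor(cv2.resize(np.clip(img,0,255).astype(np.uint8),None,fx=k,fy=k,interpolation=cv2.INTER_CUBIC),cv2.COLOR_RGB2BGR))
E
python3 - <<'E'
from h import *
import pickle
F={c:avg(c) for c in ["scene","top"]}
pickle.dump(F,open("F0.pkl","wb"))
RB=[box(-.07,.07,-.039,.039,0,.03)]
SB=[box(-.1125,.1125,-.039,.039,0,.01),box(-.097,-.073,-.039,.039,0,.04)]
for n in ["card_rack","camera_stand","backing_plate","open_card"]:
    for c in F:
        for d in silhouettes(c,n)[:4]:
            m=d["mask"]; ys,xs=np.where(m); print(n,c,round(d["score"],2),m.sum(),xs.min(),xs.max(),ys.min(),ys.max())
a=F["scene"]["img"][265:330,215:300]; b=F["top"]["img"][215:250,140:230]
s=lambda i,k:cv2.resize(np.clip(i,0,255).astype(np.uint8),None,fx=k,fy=k,interpolation=cv2.INTER_CUBIC)
A=s(a,6);B=s(b,6); W=max(A.shape[1],B.shape[1]); pad=lambda i:np.pad(i,((0,0),(0,W-i.shape[1]),(0,0)))
save("z1.png",np.vstack([pad(A),pad(B)])[:600])
E
```

```text
card_rack scene 0.77 777 222 273 287 332
card_rack top 0.9 777 153 195 219 247
camera_stand scene 0.86 1209 303 351 183 238
camera_stand scene 0.55 769 222 273 288 332
camera_stand top 0.73 1773 292 366 215 244
backing_plate scene 0.96 618 227 250 286 318
backing_plate scene 0.23 47 280 288 222 230
backing_plate top 0.72 190 146 156 225 245
open_card scene 0.72 262 271 284 260 287
open_card scene 0.61 215 248 266 274 293
open_card top 0.44 67 183 188 224 239
```

View pics/z1.png

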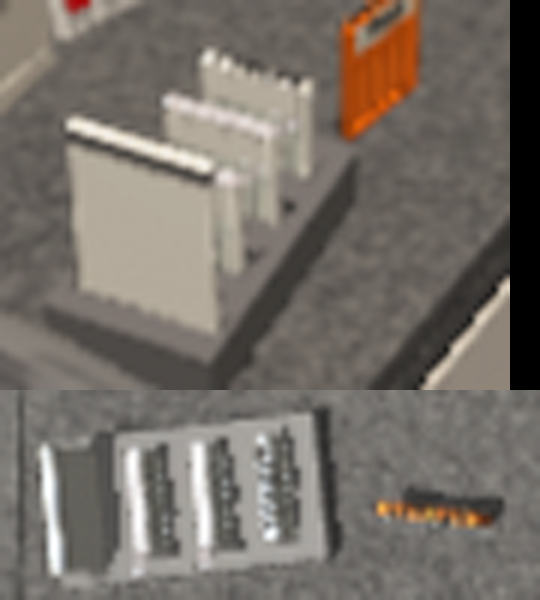

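The zoom shows six open wells on the card in the rightmost slot (rack x = -50). The other two have foil tops. No label shows on its left face, so its front probably faces right, towards the lens. Next step: fit the rack and stand poses.

```bash
cat > fit.py <<'E'
from h import *
RB=[box(-.07,.07,-.039,.039,0,.03)]
RO=[box(.047,.053,-.032,.032,.03,.115)]+[box(x-.003,x+.003,-.026,.026,.03,.076) for x in(-.05,-.017,.016)]
SB=[box(-.1125,.1125,-.039,.039,0,.01),box(-.097,-.073,-.039,.039,0,.04)]
SO=[box(.035,.125,-.035,.035,0,.12)]
def cost(p,F,M,B,O):
    e=0
    for c in M:
        w=1-(render(F[c],p,O)>0); e+=(w*np.abs(render(F[c],p,B)-M[c])).sum()
    return e
def fit(p0,F,M,B,O):
    r=None
    for s in(.012,.004):
        S=np.array([p0]+[np.array(p0)+d for d in np.diag([s,s,s*8])]); r=minimize(cost,p0,(F,M,B,O),method="Nelder-Mead",options=dict(initial_simplex=S,xatol=2e-5,fatol=.05,maxiter=150)); p0=r.x
    return r.x,r.fun
E
python3 - <<'E'
from fit import *
import pickle
F=pickle.load(open("F0.pkl","rb"))
g={"card_rack":ray_z(F["top"],(174.8,233.7),.0),"camera_stand":ray_z(F["top"],(321.9,228.3),0)}
P={}
for n,B,O,y in(("card_rack",RB,RO,1.5),("camera_stand",SB,SO,-1.6)):
    M={c:silhouettes(c,n)[0]["mask"].astype(np.float32) for c in F}
    P[n]=M
    p0=[*g[n][:2],y]; print(n,np.round(p0,3))
    for s in(["scene","top"],["scene"],["top"]):
        x,e=fit(p0,F,{c:M[c] for c in s},B,O); print(s,np.round(x,4),round(e,1))
    if 1: P[n+"_p"]=fit(p0,F,M,B,O)[0]
pickle.dump(P,open("P0.pkl","wb"))
outs=[]
for c,(r0,r1,c0,c1) in (("scene",(180,340,215,365)),("top",(205,255,140,380))):
    k=4; im=cv2.resize(np.clip(F[c]["img"],0,255).astype(np.uint8),None,fx=k,fy=k,interpolation=cv2.INTER_CUBIC)
    for n,B in(("card_rack",RB+RO),("camera_stand",SB)):
        for b in B:
            h=cv2.convexHull(((proj(F[c],world(P[n+"_p"],b))+.5)*k).astype(np.int32)); cv2.polylines(im,[h],True,(255,0,0),1)
    outs.append(im[r0*k:r1*k,c0*k:c1*k])
cv2.imwrite("pics/a.png",outs[0][:,:,::-1]); 
W=800; t=cv2.resize(outs[1],(800,167)); s=cv2.resize(outs[0],(450*15//16,450)); 
im=np.zeros((600,800,3),np.uint8); im[:167]=t; im[167:,:s.shape[1]]=s[:433]; cv2.imwrite("pics/fit.png",im[:,:,::-1])
E
```

```text
card_rack [0.507 0.183 1.5  ]
['scene', 'top'] [0.5114 0.1894 1.7003] 161.9
['scene'] [0.5134 0.1895 1.6961] 76.7
['top'] [0.5102 0.1897 1.6748] 46.8
camera_stand [ 0.528 -0.29  -1.6  ]
['scene', 'top'] [ 0.5243 -0.307  -1.6566] 159.6
['scene'] [ 0.5297 -0.3136 -1.6691] 53.4
['top'] [ 0.5239 -0.3064 -1.6537] 44.0
```

View pics/a.png

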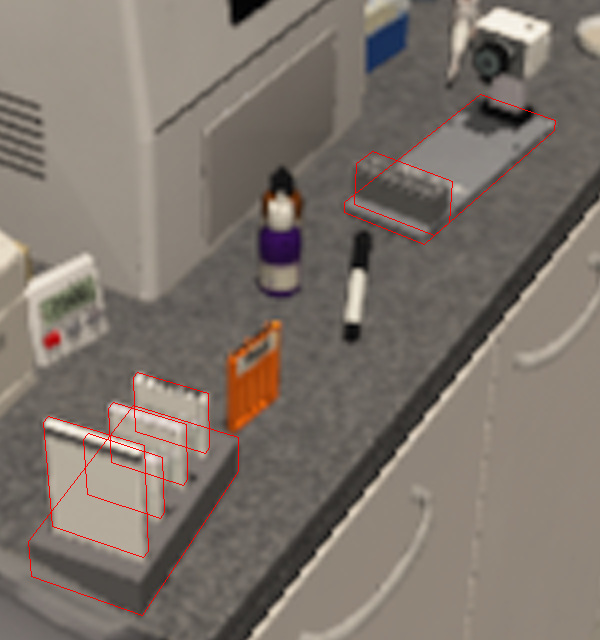

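The overlay matches well: the plate, cards, rack (scene crop 30–240, 370–615) and stand outlines all sit on the image. Now grasping the plate.

```bash
cat >> h.py <<'E'
def down(phi): return np.pi*np.array([np.cos(phi/2),np.sin(phi/2),0])
rack=np.array([.5116,.1895,1.69]); stand=np.array([.5255,-.3085,-1.658])
def pt(p,x,y=0): return world(p,np.array([[x,y,0.]]))[0,:2]
def st(): 
    s=get_state(); print(round(s["clock"],1),np.round(s["position"],4),"F",np.round(s["contact_force"],1),"T",np.round(s["wrist_torque"],2),"gap",round(s["finger_gap"],3),"q",np.round(s["q"],2)); return s
E
python3 - <<'E'
from h import *
F={c:grab_frame(c) for c in["top"]}
print("analyser front approx",ray_z(F["top"],(280,199),.1))
for phi in(rack[2]+np.pi/2-2*np.pi,rack[2]-np.pi/2):
    for p in ([*pt(rack,.05),.076],[*pt(rack,-.05),.05]):
        q=ik(p,down(phi)); print("rack",round(phi,2),None if q is None else np.round(q,2))
for phi in(stand[2]+np.pi/2,stand[2]+3*np.pi/2):
    for p in ([*pt(stand,-.085),.086],[*pt(stand,-.035),.09]):
        q=ik(p,down(phi)); print("stand",round(phi,2),None if q is None else np.round(q,2))
phi=rack[2]-np.pi/2
movep([.42,-.1,.28],down(phi)); st()
xy=pt(rack,.05); movep([*xy,.2],down(phi)); st()
print(move_l([*xy,.076],.1,until_force=8)); st()
f=grab_frame("scene"); g=grab_frame("top")
s=lambda i,k:cv2.resize(i,None,fx=k,fy=k,interpolation=cv2.INTER_CUBIC)
save("g1.png",np.hstack([s(f["img"][240:340,200:300],5)[:400],s(g["img"][205:255,140:215],5)[:250].copy() if 0 else np.pad(s(g["img"][200:260,140:200],5),((0,100),(0,0),(0,0)))]))
E
```

```text
analyser front approx [ 0.61318918 -0.15352264  0.1       ]
rack -3.02 [ 0.31  0.49 -0.37  0.71  0.   -1.38]
rack -3.02 [ 0.13  0.49 -0.46  0.62  0.   -1.56]
rack 0.12 [ 0.31  0.49 -0.37  0.71  0.    1.76]
rack 0.12 [ 0.13  0.49 -0.46  0.62  0.    1.58]
stand -0.09 [-0.53  0.51 -0.31  0.75  0.    1.13]
stand -0.09 [-0.6   0.53 -0.26  0.78  0.    1.06]
stand 3.05 [-0.53  0.51 -0.31  0.75  0.   -2.01]
stand 3.05 [-0.6   0.53 -0.26  0.78  0.   -2.09]
4.0 [ 0.4201 -0.1007  0.2799] F [ 0.6 -0.2 -0.5] T [-0.02 -0.01 -0.04] gap 1.002 q [-0.41  0.07 -0.39  1.11 -0.    1.05]
5.4 [0.5061 0.2381 0.2003] F [-0.3 -0.5  0.4] T [ 0.01  0.04 -0.01] gap 0.998 q [ 0.31  0.37 -0.22  0.99 -0.    1.76]
False
6.8 [0.5062 0.2393 0.0766] F [ 0.1 -0.3  0.1] T [ 0.01  0.01 -0.01] gap 1.002 q [ 0.31  0.49 -0.37  0.71 -0.    1.76]
```

View pics/g1.png

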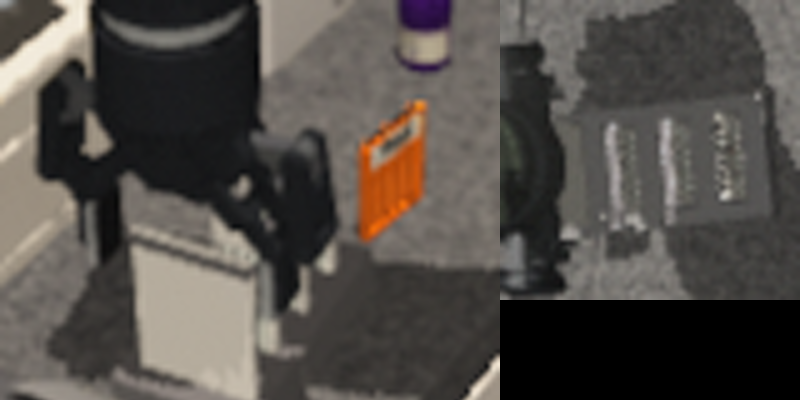

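The fingers straddle the plate, with its top at crop (135–255, 190–260). I'll grab gently, then lift.

```bash
python3 - <<'E'
from h import *
grab(25); sleep(.3); s=st()
xy=s["position"][:2]; phi=rack[2]-np.pi/2
f=s["contact_force"]
ok=move_l([*xy,.106],.06); st()
grab(50); move_l([*xy,.20],.1); s=st()
# view held plate from both cameras, compare to model in hand
import pickle
F={c:avg(c,3) for c in["scene","top"]}; pickle.dump(F,open("F1.pkl","wb"))
save("h1.png",F["scene"]["img"][200:350,190:320],4)
E
```

```text
7.5 [0.5058 0.2393 0.0765] F [-2.9 -0.3  5.8] T [-0.04  0.32 -0.04] gap 0.744 q [ 0.31  0.49 -0.37  0.71  0.    1.76]
8.1 [0.5058 0.2393 0.1061] F [-0.6  0.4 -1.2] T [-0.01  0.    0.02] gap 0.741 q [ 0.31  0.46 -0.34  0.77  0.    1.76]
9.4 [0.5053 0.2391 0.1993] F [ 0.5  1.1 -1.7] T [-0.03 -0.02  0.  ] gap 0.739 q [ 0.31  0.37 -0.22  0.99 -0.    1.76]
```

View pics/h1.png

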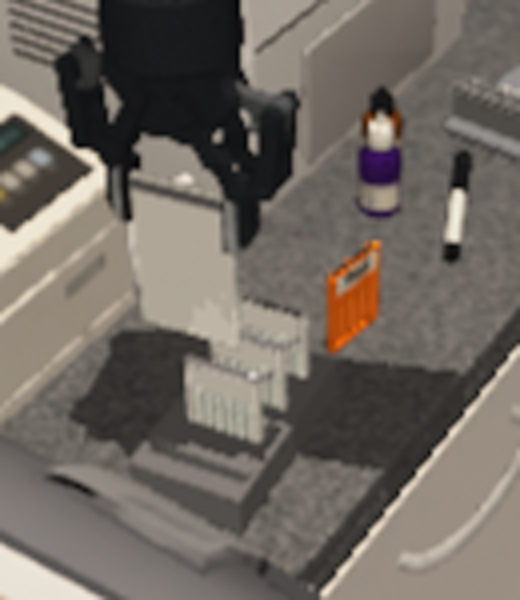

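The plate is held upright at crop (130–240, 170–340), with both sealed cards and the open card still in place. Now carry it to the stand slot and check alignment there.

```bash
cat > over.py <<'E'
from fit import *
# overlay current plate model (tcp based) and stand on both images
def overlay(name,F,items,crops,k=6):
    outs=[]
    for c,(r0,r1,c0,c1) in crops:
        im=cv2.resize(np.clip(F[c]["img"],0,255).astype(np.uint8),None,fx=k,fy=k,interpolation=cv2.INTER_CUBIC)
        for p,b,col in items:
            h=cv2.convexHull(((proj(F[c],world(p,b))+.5)*k).astype(np.int32)); cv2.polylines(im,[h],True,col,1)
        outs.append(im[r0*k:r1*k,c0*k:c1*k])
    H=max(o.shape[0] for o in outs); save(name,np.hstack([np.pad(o,((0,H-o.shape[0]),(0,0),(0,0))) for o in outs]))
E
python3 - <<'E'
from over import *
phi=stand[2]+np.pi/2
move_l([.45,.12,.26],.25)
movep([.42,-.1,.28],down(phi)); xy=pt(stand,-.085)
movep([*xy,.18],down(phi)); move_l([*xy,.13],.1); s=st()
F={c:avg(c,4) for c in["scene","top"]}
z=s["position"][2]-.0665
for c in F:
    for d in silhouettes(c,"backing_plate")[:2]: print(c,round(d["score"],2),d["mask"].sum(),np.round(d["centre"],1))
M={"scene":silhouettes("scene","backing_plate")[0]["mask"].astype(np.float32)}
PB=[box(-.003,.003,-.032,.032,z,z+.080)]; PO=[box(-.02,.02,-.06,.06,z+.08,z+.3)]
p0=[*s["position"][:2],stand[2]]
print("plate fit scene",fit(p0,F,M,PB,PO),"tcp",p0)
overlay("o1.png",F,[(p0,PB[0],(255,0,0)),(stand,SB[0],(0,255,0)),(stand,SB[1],(0,255,0))],[("scene",(165,245,285,360)),("top",(205,255,285,340))])
E
```

```text
12.8 [ 0.5332 -0.2237  0.1309] F [-0.7  0.1 -0.5] T [-0.03 -0.06 -0.  ] gap 0.733 q [-0.52  0.46 -0.26  0.85  0.    1.13]
scene 0.96 509 [315.8 201.9]
scene 0.62 330 [242.6 296.6]
plate fit scene (array([ 0.53718887, -0.22772794, -1.71111181]), np.float64(16.5)) tcp [np.float64(0.5332354627599736), np.float64(-0.22374752166502085), np.float64(-1.658)]
```

View pics/o1.png

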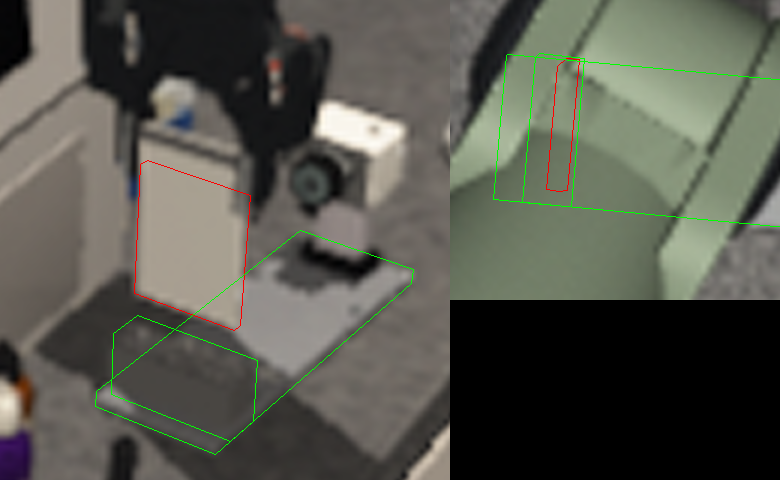

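In the image the plate matches its TCP-based model. The scene camera's bias at this spot, about (+4,−4) mm, also brings its stand fit into line with my estimate. Lowering with a force stop.

```bash
python3 - <<'E'
from h import *
s=get_state(); xy=s["position"][:2]
xy=pt(stand,-.085)
print(move_l([*xy,.084],.03,until_force=8)); s=st()
E
```

```text
True
14.3 [ 0.5328 -0.2218  0.1016] F [ 0.7  1.6 -1.4] T [ 0.47 -0.42 -0.06] gap 0.735 q [-0.52  0.49 -0.3   0.79  0.    1.13]
```

```bash
python3 - <<'E'
from h import *
up=st()["position"]
for dx in(-.088,-.0895,-.0865,-.0915):
    xy=pt(stand,dx); move_l([*xy,.11],.05); sleep(.2)
    r=move_l([*xy,.084],.03,until_force=10); print(dx,r,xy); s=st()
    if s["position"][2]<.093: break
E
```

```text
14.3 [ 0.5328 -0.2218  0.1016] F [ 0.7  1.6 -1.4] T [ 0.47 -0.42 -0.06] gap 0.735 q [-0.52  0.49 -0.3   0.79  0.    1.13]
-0.088 True [ 0.5331642  -0.22083439]
15.5 [ 0.5328 -0.2207  0.0867] F [-0.5 -0.6  5.1] T [0.06 0.11 0.07] gap 0.737 q [-0.52  0.51 -0.31  0.75  0.    1.14]
```

It seated at the expected floor height (0.0867 against 0.0865). A quick sideways wiggle in the 66 mm slot will give the stand's exact y centre; then press and release.

```bash
python3 - <<'E'
from h import *
o=pt(stand,-.088); ey=pt(stand,0,1)-pt(stand,0,0); ex=pt(stand,1)-pt(stand,0)
move_l([*o,.0885],.03); sleep(.3)
for e,n in((ey,"y"),(ex,"x")):
  for sg in(1,-1):
    r=move_l([*(o+sg*.005*e),.0885],.01,until_force=5); s=get_state(); d=s["position"][:2]-o
    print(n,sg,r,"ex",round(d@ex*1e3,2),"ey",round(d@ey*1e3,2),"F",np.round(s["contact_force"],1)); move_l([*o,.0885],.02); sleep(.2)
st()
E
```

```text
y 1 True ex -0.31 ey 1.04 F [-0.4 -0.5 -0.7]
y -1 True ex -0.01 ey -0.51 F [ 1.8 -1.4 -0.3]
x 1 True ex 1.01 ey -0.37 F [1.6 1.6 1.5]
x -1 True ex -2.28 ey -0.15 F [-0.7 -1.3  1.6]
19.5 [ 0.5331 -0.2206  0.0883] F [ 0.1 -0.6 -1.5] T [-0.01 -0.24  0.04] gap 0.738 q [-0.52  0.51 -0.3   0.77  0.    1.14]
```

```bash
python3 - <<'E'
from h import *
o=pt(stand,-.0886,.0003); phi=stand[2]+np.pi/2
print(move_l([*o,.080],.02,until_force=15)); s=st()
let_go(); sleep(.3); st()
p=get_state()["position"]; move_l([p[0],p[1],.19],.12); 
F={"scene":avg("scene",2)}
movep([.42,-.1,.26],down(phi)); G={"top":avg("top",2)}
s2=cv2.resize(F["scene"]["img"][150:250,280:370].astype(np.uint8),None,fx=4,fy=4); t=cv2.resize(G["top"]["img"][205:255,280:380].astype(np.uint8),None,fx=4,fy=4)
save("p1.png",np.hstack([s2,np.pad(t,((0,s2.shape[0]-t.shape[0]),(0,0),(0,0)))]))
E
```

```text
True
19.8 [ 0.5332 -0.2208  0.087 ] F [-0.8  0.3  5.7] T [0.12 0.16 0.07] gap 0.738 q [-0.52  0.52 -0.3   0.77  0.    1.14]
20.4 [ 0.5329 -0.2206  0.0861] F [ 0.1  0.5 -0. ] T [-0.01  0.03 -0.01] gap 0.996 q [-0.52  0.52 -0.3   0.77  0.    1.14]
```

View pics/p1.png

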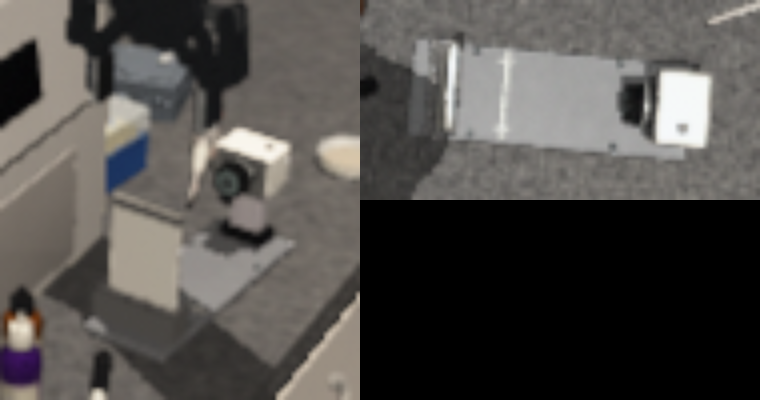

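The plate stands fully down in the slot at scene crop (110–185, 190–310), upright and released. Next, the used card at rack x = −50.

```bash
python3 - <<'E'
from h import *
phi=rack[2]-np.pi/2; xy=pt(rack,-.05)
movep([*xy,.16],down(phi)); print(move_l([*xy,.042],.1,until_force=8)); st()
grab(25); sleep(.3); s=st()
p=s["position"]; move_l([p[0],p[1],.07],.06); st()
grab(40); move_l([p[0],p[1],.19],.1); s=st()
f=avg("scene",2); g=avg("top",2)
save("c1.png",f["img"][190:340,190:320],4)
E
```

```text
False
24.8 [0.5181 0.14   0.0426] F [ 0.1 -0.9  0.7] T [-0.03  0.05 -0.06] gap 1.0 q [ 0.13  0.5  -0.46  0.6   0.    1.58]
25.5 [0.517  0.1398 0.0425] F [-2.5 -0.7  5. ] T [-0.09  0.53 -0.  ] gap 0.604 q [ 0.13  0.5  -0.47  0.6  -0.    1.58]
26.1 [0.5172 0.1398 0.0703] F [0.7 0.4 0.7] T [0.   0.03 0.02] gap 0.602 q [ 0.13  0.46 -0.44  0.66 -0.    1.58]
27.7 [0.5166 0.1397 0.1893] F [ 1.1 -0.6 -0.6] T [ 0.01  0.   -0.03] gap 0.598 q [ 0.13  0.33 -0.3   0.94  0.    1.58]
```

View pics/c1.png

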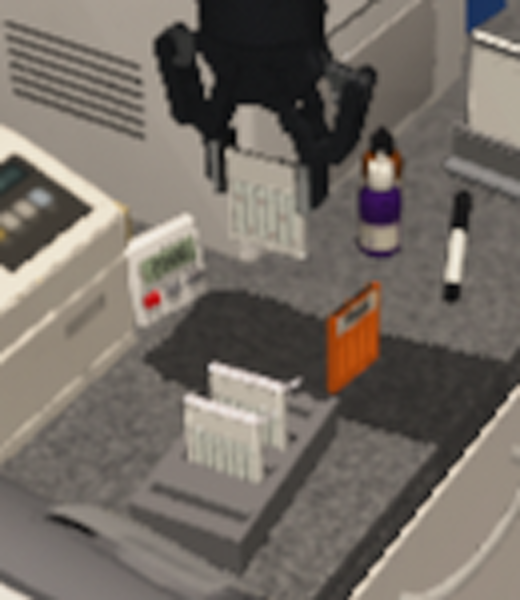

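The card is held at crop (230–305, 150–255). No bar code shows on its left face. I'll turn it half round once to confirm the label is on the other side.

```bash
python3 - <<'E'
from h import *
q=get_state()["q"]; r=q.copy(); r[5]-=2.9
set_joints(r); f=avg("scene",2); st(); save("c2.png",f["img"][210:265,230:290],8)
set_joints(q); st()
E
```

```text
30.4 [0.5167 0.1398 0.1895] F [ 0.5 -0.3  0.1] T [ 0.03 -0.   -0.  ] gap 0.6 q [ 0.13  0.33 -0.3   0.94  0.   -1.32]
32.9 [0.5167 0.1398 0.1895] F [-0.  -0.1 -0.6] T [-0.04 -0.03 -0.01] gap 0.596 q [ 0.13  0.33 -0.3   0.94  0.    1.58]
```

View pics/c2.png

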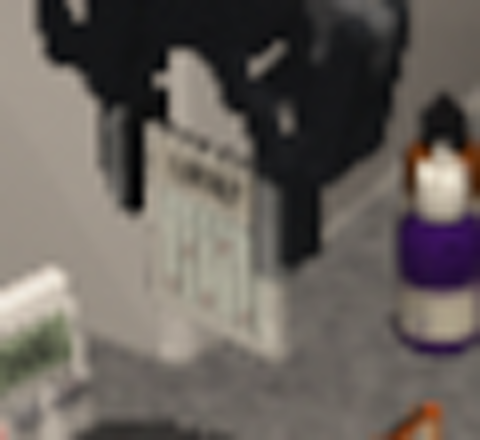

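The bar code label shows at crop (170–245, 155–205), so it's on the other side. Held unturned, the card will face the lens. Both grasps used the same rack estimate, so the tactile slot position plus 50 mm gives the focus.

```bash
python3 - <<'E'
from over import *
phi=stand[2]+np.pi/2
move_l([.45,.08,.25],.25)
movep([.42,-.1,.26],down(phi)); xy=pt(stand,-.0386,.0003)
movep([*xy,.2],down(phi)); move_l([*xy,.0845],.08); sleep(.5); s=st()
print("target",xy)
F={c:avg(c,4) for c in["scene","top"]}
S=np.array([*pt(stand,-.0036,.0003),stand[2]])
z=s["position"][2]-.0325
C=box(-.003,.003,-.026,.026,z,z+.066)
for n in("open_card","backing_plate"):
    for d in silhouettes("scene",n)[:2]: print(n,round(d["score"],2),np.round(d["centre"],1),d["mask"].sum())
print("centre proj",proj(F["scene"],np.array([[*pt(S,-.035),.085],[*pt(S,.05),.085],[*pt(S,-.085),.02]])))
print("net",{n:[np.round(d["centre"],1).tolist() for d in tip_of("scene",n)[:2]] for n in("card_centre","focus","lens","plate_slot")})
pl=box(-.088,-.082,-.032,.032,.02,.125)
overlay("e1.png",F,[([*s["position"][:2],stand[2]],C,(255,0,0)),(S,pl,(255,255,0)),(S,SB[0],(0,255,0)),(S,box(-.0355,-.0345,-.039,.039,.01,.01),(0,255,0))],[("scene",(165,245,295,360)),("top",(205,255,285,350))])
E
```

```text
37.2 [ 0.5292 -0.2701  0.0845] F [-0.7  0.6 -0.5] T [-0.02 -0.02  0.04] gap 0.597 q [-0.6   0.54 -0.27  0.77 -0.    1.06]
target [ 0.52916066 -0.2700728 ]
open_card 0.6 [326.3 201.7] 131
open_card 0.51 [274.3 274.8] 234
backing_plate 0.76 [314.2 210.1] 424
backing_plate 0.38 [229.2 258.6] 400
centre proj [[323.49422689 204.8716774 ]
 [336.3113456  195.037235  ]
 [314.41782706 227.89953732]]
net {'card_centre': [[279.0, 273.0], [323.9, 201.1]], 'focus': [[325.1, 205.2], [312.7, 229.4]], 'lens': [[337.9, 195.1]], 'plate_slot': [[367.1, 191.0]]}
```

View pics/e1.png

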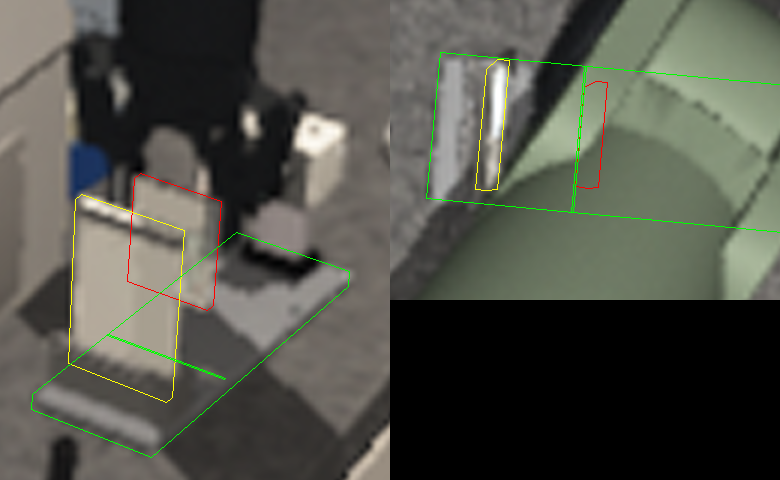

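In the image the card matches its model (crop 135–212, 178–308), with plate and stand matching too. It's clear of everything, and the tool force is about zero. Handing in.

```bash
python3 - <<'E'
from h import *
st(); sign_off(); st()
E
```

```text
37.9 [ 0.5292 -0.2701  0.0845] F [ 0.2 -0.4  0.2] T [ 0.01  0.02 -0.05] gap 0.598 q [-0.6   0.54 -0.27  0.77  0.    1.06]
the job is handed in; nothing more can be done
the job is handed in; nothing more can be done
```

The job is handed in at about 38 s, with the backing plate in the camera-stand slot and the used card held at the focus point.

**Plate:** It caught on the slot lip on the first try. After I shifted it 3 mm it went down to the expected floor height, and I released it standing upright.

**Card:** I took the used card from the rack slot at x = −50 and turned it once in the air, which showed the bar code label on the side that faces the lens. It was held still, with tool force near zero and its middle at 85 mm by calculation.

**Last checks:**
- The scene-camera overlay of card, plate and stand agreed to within about a pixel (roughly 3 mm).
- The card's position along the lens axis comes from feeling out the plate slot, plus 50 mm, and should be good to about 1.5 mm. The arm blocked the top camera, so I could not confirm it from above.
- The two cameras alone put the stand up to 7 mm apart. Comparing against the held plate, and then feeling out the slot, settled it.
- The network's mark for the card centre was about 4 pixels above the projected focus. I put that down to the plate hiding part of the card, because the card outline matched.
- Its top match for that point was the orange look-alike, and its plate-slot mark in that last picture was clearly wrong. I ignored both.

The two sealed cards were still in place after I lifted the used card, and I touched none of the other things on the bench.

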